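# Roll a new label down and leave the tube on the scanner's read line

### The job

The specimen tube on the labelling board has a new label that still has to be rolled down. Take the press paddle by its handle from its rest, lay its flat face on the tube where it lies and, pressing firmly but gently (a steady 8 N, felt all the way, as the board is not level: under 5 N the label does not stick, over 12 N it creases), roll the tube beneath it in one unbroken roll, without dragging it, until it stops on the scanner's red read line, lying along it about the line's middle. Then lift the paddle off without disturbing the tube and put the paddle back flat and square on its rest; never touch the tube with the gripper, and leave the rack, the jar and the beaker as they stand.

Things in the scene. Friction and masses are not known exactly. Their poses are not given: they have to be found in the camera images.
- tube_center (a point): Specimen tube lying on the board: clear, 25 mm across, 95 mm long, blue flush cap (at -x), white label with black bars round it. Point: on its axis, mid-length, 12.5 mm off the board. x: its axis; y and z turn as it rolls. It starts 107-125 mm from the red line, on the line's -y side, near parallel. Under a flat face it rolls half as far as the face moves, freely only square to its axis; left at rest it stays.
- read_line (a point): Middle of the red read line (136 by 3 mm) on the dark labelling board (6 mm thick, rigid, fixed, on feet), on the board's top, 16 mm above the bench. x: along the line, away from the robot; +y: the way the tube must roll. The board spans 75 mm either side in x and from -190 to +130 mm in y. It is not level: flat, but 2 to 3 mm lower where the tube starts than at the line.
- scanner (a point): Top of the bar-code scanner's head, about 232 mm above the bench; pink and white, on a gooseneck stand fixed to the far (+x) side of the board. Nothing of it is above the board. Axes as read_line. Keep clear of it.
- paddle_grip (a point): Centre of the blue handle of the rigid 220 g press paddle: a plate 70 mm in x, 150 mm in y, 12 mm thick, with a flat black rubber underside, and the handle, an upright rib on its middle, 60 mm in x, 20 mm thick in y, 45 mm high. Point: 38 mm above the underside, 26 mm above the plate's top, 19 mm below the rib's top. z up. It starts flat on its rest. Pinch the rib across its 20 mm (along y).
- rest_top (a point): Centre of the top of the green rest pad, 110 mm in x, 190 mm in y, fixed, its top 6 mm above the bench, left or right of the board. The paddle belongs flat on its middle, its x along the pad's x (half a turn makes no difference).
- rack: White tube rack with six capped tubes, loose, 100 mm in x, 150 mm in y, 104 mm high; origin at the centre of its underside. On the side where the rest is not. Leave it alone.
- jar: White specimen jar with a yellow lid, loose, 62 mm across, 70 mm high; origin at the centre of its underside. Leave it alone.
- beaker: Pink plastic beaker with droppers, loose, 76 mm across the rim, 75 mm high (droppers to 126 mm); origin at the centre of its underside. Leave it alone.
Things that resemble listed ones, but are neither listed nor needed, are in the scene too. There is more than one size of the part that bears paddle_grip; the job needs the smallest.

How it is judged (in metres and radians):
On the way, in this order (a step that is already met when the one before it is completed fails the run):
1. the paddle is pressed on the tube where it lies (the tube not yet moved by more than 10 mm) (contact force between paddle and tube above 4 N and distance of tube_center from where it was at the start of the episode below 0.01 m), for 0.1 s.
2. rolled on, 85 to 55 mm short of the line, the press is 5 to 12 N (contact force between paddle and tube between 5 and 12 N and y of tube_center in the frame of read_line between -0.085 and -0.055 m), for 0.15 s.
3. rolled on, 45 to 12 mm short of the line, the press is 5 to 12 N (contact force between paddle and tube between 5 and 12 N and y of tube_center in the frame of read_line between -0.045 and -0.012 m), for 0.15 s.
4. the tube has come to the read line, within 6 mm, still pressed (contact force between paddle and tube above 4 N and y of tube_center in the frame of read_line between -0.006 and 0.006 m), for 0.2 s.
At the end, for the whole second after the job is handed in: the tube lies at rest on the board, its axis within 6 mm of the read line and parallel to it within 0.12 rad, its middle within 25 mm of the line's middle lengthwise; the paddle lies flat, at rest and released on its rest, within 16 mm of the middle each way and square to it within 0.15 rad (y of tube_center in the frame of read_line between -0.006 and 0.006 m and x of tube_center in the frame of read_line between -0.025 and 0.025 m and angle between the x axis of tube_center and the x axis of read_line, either way round below 0.12 rad and z of tube_center in the frame of read_line between 0.009 and 0.016 m and linear speed of each of tube, paddle below 0.01 m/s and x of paddle_grip in the frame of rest_top between -0.016 and 0.016 m and y of paddle_grip in the frame of rest_top between -0.016 and 0.016 m and z of paddle_grip in the frame of rest_top between 0.034 and 0.042 m and angle between paddle_grip's own z axis and vertical below 0.05 rad and angle between the x axis of paddle_grip and the x axis of rest_top, either way round below 0.15 rad); the robot touches nothing.
It fails at once if the paddle presses on the tube with more than 16 N (contact force between paddle and tube above 16 N).
It fails at once if the press is lost (under 2 N) on the way: the tube is more than 12 mm from where it began and still more than 10 mm short of the line (contact force between paddle and tube below 2 N and distance of tube_center from where it was at the start of the episode above 0.012 m and y of tube_center in the frame of read_line below -0.01 m).
It fails at once if the tube is dragged along without turning (linear speed of tube above 0.03 m/s and angular speed of tube below 0.8 rad/s).
It fails at once if the gripper touches the tube (contact force between any of the fingers, the arm and tube above 0.5 N).
It fails at once if the rack, the jar or the beaker is shifted by more than 20 mm or tipped (distance of any of rack, jar, beaker from where it was at the start of the episode above 0.02 m or angle between any of rack, jar, beaker's own z axis and vertical above 0.2 rad).
It also fails if it takes over 72 s, if anything falls off the work surface, if the arm or the gripper's body presses on something with over 40 N, if the wrist force passes 120 N, or if a joint passes its speed limit or range.

### The arm

A 6-joint arm with a two-finger parallel gripper is mounted at the origin on the work surface. World frame = base frame: x ahead of the robot, y to its left, z up, the work surface at z = 0. Lengths are in mm, angles in rad, forces in N, time in s.
With the tool pointing down it reaches from about 350 to 875 mm from the base axis. Payload 4.2 kg.
Tool frame: the origin (TCP) lies midway between the tips of the shut fingers; the grasp point (between the pads) lies 19 mm behind it; z points along the fingers, y is the direction in which the jaws open and shut (so a half turn about z gives the same grasp; the last joint's range is limited). The gripper opens to 85 mm and grips with 20 to 120 N. Pads are 22 mm wide; open, the fingers measure 114 mm over their backs; the gripper's body (76 mm by 85 mm) begins 54 mm behind the grasp point. The pads swing forward as they close: fully open they stand 13 mm farther back than shut.
Start: joints at [-1.026, 0.385, 0.008, 0, -1.194, -0.259], TCP at [176.219, -599.622, 231.312] pointing down, gripper open.
Joint ranges: [-3.14, 3.14], [-1.21, 2.06], [-1.07, 1.41], [-3.16, 2.05], [-2.99, -0.16], [-3.1, 3.1]. Speed limits (rad/s): [2.79, 2.79, 3.14, 3.14, 3.14, 3.14].

### API

Orientations are given as a unit quaternion [x, y, z, w].
In Python, from bench import read_state, get_image, job_done, search_frame, regions_of gives the robot as it stands.
- The arm moves only by the tool servo_tool, never from a script. Its arguments are lists of equal length, an entry for each row: "turn": the turn, a rotation vector about the world's x, y, z in rad, a list of three; "dp": the shift along the world's x, y, z in m, a list of three; "fingers": the finger opening in m, from 0 to 0.0854. In form: {"turn": [[rx, ry, rz], ...], "dp": [[tx, ty, tz], ...], "fingers": [fingers, ...]}. A call has exactly 5 rows; each row shifts and turns the pose as measured when the row begins; what a row does not reach is not made up. A row lasts 1/8 s, in which the tool goes at most 62.5 mm and 10.7 degrees, less where a joint would pass 70% of its speed; a pose out of reach is approached as far as the arm can. A call is refused whole if a number of a shift passes 0.0625 or a number of a turn 0.188, either way. A call with a gripper value outside its range is refused whole. The fingers move at their own pace and stop on an object; the grip force is fixed at half the most. Time passes only in rows, so rows that do not move let the fingers close, or fill a call up. It gives the time, the measured TCP pose, the force and the opening at its end, in the units of the state.
- read_state(): the state, without advancing time (a new reading comes with each control period).
- get_image(name): name is "scene" or "top" or "wrist"; returns a dict with "img" (384x512x3 uint8, red, green, blue), "vfov" (degrees; the focal length in pixels is half the picture's height over the tangent of half this angle, whatever the lens; pixels are square), "cx", "cy" (the principal point, pixels), "k1" (the pictures are not rectified: a ray, as slopes to the right and down, at radius r is drawn at 1 + k1 r^2 times it, then the intrinsics apply), "world_from_camera" (4x4, takes a point from camera to world coordinates); the wrist camera has in their place "mount" (4x4, takes a point from camera to tool coordinates, whose origin is the TCP and whose axes are the flange's). Camera axes: x right, y down, z forward; pixel columns grow to the right and rows downward; lengths in mm; the calibration is good to about 2 mm. A picture is of the moment at which its call begins: read the wrist's pose just before it. There is no depth.
- job_done(): hands the job in, once; it reports no verdict.
Trained networks look in the newest picture that a camera, given by its name, has taken for a name from the list of things; names that differ only in an ending like _2 or _b are one class to them, and where a whole thing is asked for, a point or a joint stands for the part that bears it (a point fixed in the world has none). Each returns a list of dicts, best first, with "score" (0 to 1); they miss things now and then, are a little off and sometimes report something else, mostly with a low value. They report only what shows in the picture. A call takes as long as a camera call. They do not tell look-alikes from the thing itself.
- search_frame(query, camera): "box" ([left, top, width, height] in pixels, round what is visible of it).
- regions_of(query, camera): "region" (384x512 bool, what is visible of it) and "box" ([left, top, width, height] in pixels, round what is visible of it).
The state is a dict: "clock": time; "joints": joint angles; "joint_vel": joint speeds; "joint_efforts": joint torques, N m; "position": TCP position; "ee_rot": TCP orientation; "contact_force": force on the tool from outside, world axes, zero at the start; "wrist_torque": the same for the moment, N m; "gripper_width": finger opening in mm.
Only numpy, scipy, OpenCV 4.12 (cv2) and the standard library are available. Lean on these libraries where they do the work, as an engineer would, in place of code of your own. Each camera call takes 0.05 s, during which the arm holds its last target. There are 200 camera calls.

## Working session

There is one attempt and no reset: what is moved stays moved. The work goes in short steps, Python scripts to look and compute and a tool call to move; the robot and the scene stay as the last step left them, time stands still between calls to the robot, and variables do not carry over. Pictures are saved under pics/ and viewed, about 8 in all and at most 12, crops included, and the job is handed in when it is done.

Besides the shell and the picture viewer there is one more tool, called after "Request:" as name(argument=value, ...), one argument or row to a line, values as JSON. servo_tool: Moves the arm, as the interface text tells. Its arguments: {"type":"object","properties":{"turn":{"type":"array","items":{"type":"array","items":{"type":"number"}}},"dp":{"type":"array","items":{"type":"array","items":{"type":"number"}}},"fingers":{"type":"array","items":{"type":"number"}}},"required":["turn","dp","fingers"]}

```bash
mkdir -p pics; cat > h.py <<'E'
import numpy as np, cv2
from bench import *
from scipy.spatial.transform import Rotation as R
def K(d):
    f=192/np.tan(np.radians(d['vfov'])/2); return f,d['cx'],d['cy'],d['k1']
def take(n,save=None):
    s=read_state(); d=get_image(n)
    if 'mount' in d:
        T=np.eye(4); T[:3,:3]=R.from_quat(s['ee_rot']).as_matrix(); T[:3,3]=s['position']; d['world_from_camera']=T@np.array(d['mount'])
    d['T']=np.array(d['world_from_camera'])
    if save: cv2.imwrite('pics/'+save,d['img'][:,:,::-1])
    return d
def world(d,px,z):
    f,cx,cy,k=K(d); p=np.atleast_2d(px).astype(float)
    q=(p-[cx,cy])/f; u=q.copy()
    for _ in range(20): u=q/(1+k*(u**2).sum(1,keepdims=True))
    r=np.c_[u,np.ones(len(u))]@d['T'][:3,:3].T; o=d['T'][:3,3]
    return o+r*((z-o[2])/r[:,2])[:,None]
def proj(d,P):
    f,cx,cy,k=K(d); c=(np.atleast_2d(P)-d['T'][:3,3])@d['T'][:3,:3]
    u=c[:,:2]/c[:,2:]; return u*(1+k*(u**2).sum(1,keepdims=True))*f+[cx,cy]
E
python3 - <<'E'
from h import *
print(read_state())
for n in ['scene','top']:
    d=take(n,n+'1.png'); print(n,d['T'][:3,3].round(),d['vfov'])
    for q in ['tube_center','paddle_grip','rest_top','read_line','scanner','rack','jar','beaker']:
        try: print(q,[(round(r['score'],2),np.round(r['box']).tolist()) for r in search_frame(q,n)[:5]])
        except Exception as e: print(q,e)
a=cv2.imread('pics/scene1.png');b=cv2.imread('pics/top1.png')
E
```

```text
{'clock': 0.0, 'joints': array([-1.02639431e+00,  3.85543802e-01,  6.62907968e-03, -5.33668400e-04,
       -1.19398286e+00, -2.58578923e-01]), 'joint_vel': array([-0.00204697,  0.00248082,  0.00035819,  0.00013816, -0.00078423,
       -0.00040098]), 'joint_efforts': array([-9.03842392e-04, -3.92292809e+01,  1.88390082e+01,  4.18616250e+00,
       -4.92084117e-03,  1.07629634e-05]), 'position': array([ 176.06771605, -599.0792299 ,  230.22540378]), 'ee_rot': array([-1.42328055e-01,  9.89818953e-01,  1.06400153e-03, -1.82287167e-04]), 'contact_force': array([ 0.95040362, -0.26482848, -0.08948565]), 'wrist_torque': array([0.05799515, 0.04552797, 0.03311769]), 'gripper_width': 85.28521404752725}
scene [ 879. -478. 1041.] 51.56163045262902
tube_center [(0.74, [208.0, 255.0, 30.0, 26.0])]
paddle_grip [(0.94, [328.0, 124.0, 35.0, 43.0]), (0.7, [186.0, 141.0, 57.0, 36.0]), (0.66, [259.0, 152.0, 40.0, 28.0])]
rest_top [(0.9, [254.0, 143.0, 51.0, 44.0])]
read_line [(0.95, [188.0, 207.0, 149.0, 102.0])]
scanner [(0.57, [186.0, 208.0, 153.0, 100.0])]
rack [(0.77, [94.0, 308.0, 71.0, 73.0])]
jar [(0.75, [215.0, 336.0, 26.0, 32.0])]
beaker [(0.88, [320.0, 169.0, 31.0, 38.0]), (0.62, [186.0, 206.0, 151.0, 101.0])]
top [ 228.  110. 1790.] 44.46128651759208
tube_center [(0.71, [302.0, 172.0, 9.0, 21.0])]
paddle_grip [(0.86, [109.0, 141.0, 55.0, 50.0]), (0.69, [190.0, 228.0, 54.0, 52.0]), (0.55, [175.0, 192.0, 40.0, 19.0])]
rest_top [(0.59, [341.0, 132.0, 22.0, 19.0]), (0.56, [166.0, 186.0, 48.0, 28.0])]
read_line [(0.85, [243.0, 107.0, 88.0, 95.0])]
scanner [(0.97, [245.0, 111.0, 84.0, 90.0])]
rack [(0.59, [371.0, 182.0, 43.0, 27.0])]
jar [(0.84, [341.0, 134.0, 22.0, 17.0])]
beaker [(0.71, [187.0, 128.0, 22.0, 25.0])]
```

```bash
python3 - <<'E'
import cv2
a=cv2.imread('pics/scene1.png');b=cv2.imread('pics/top1.png')
cv2.imwrite('pics/s1c.png',cv2.resize(a[100:384,80:400],None,fx=2.2,fy=2.08,interpolation=2)) 
cv2.imwrite('pics/t1c.png',cv2.resize(b[95:290,95:425],None,fx=2.4,fy=2.4,interpolation=2))
E
```

```text
(no output)
```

View pics/s1c.png

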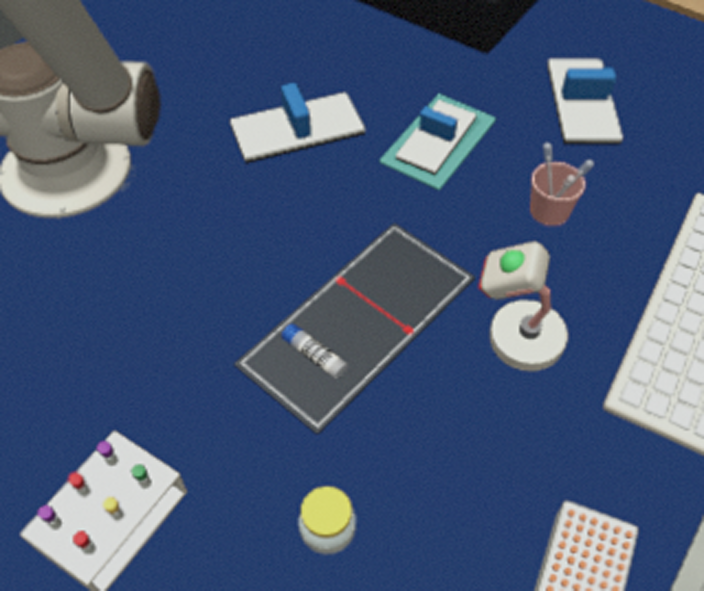

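View pics/t1c.png

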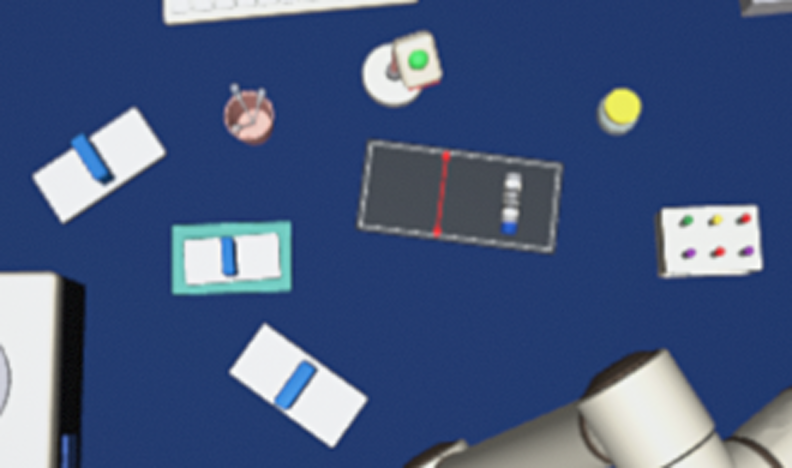

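The scene and top pictures agree. The paddle candidates in top pixels are (133,163) lying loose, (190,202) on the green rest and (217,255) lying loose. The one on the green rest looks smallest, and I'll check that by size. The tube is at top (307,179) with its blue cap toward the robot, and the red line is at (279,175).

```bash
cat > m.py <<'E'
from h import *
def comp(mask,mn=15):
    n,l,s,c=cv2.connectedComponentsWithStats(mask.astype(np.uint8)); return [(l==i) for i in range(1,n) if s[i,4]>=mn]
def rect(d,m,z):
    # min area rect in world plane z of mask contour
    ys,xs=np.nonzero(m); P=world(d,np.c_[xs,ys],z)[:,:2].astype(np.float32)
    (c,s,a)=cv2.minAreaRect(P); return np.round(c,1),np.round(s,1),round(a,1)
def masks(d):
    hsv=cv2.cvtColor(d['img'],cv2.COLOR_RGB2HSV); H,S,V=[hsv[:,:,i].astype(int) for i in range(3)]
    return dict(green=(H>70)&(H<95)&(S>70)&(V>70), red=((H<6)|(H>174))&(S>150)&(V>100), blue=(H>98)&(H<112)&(S>150)&(V>130), white=(S<60)&(V>180), dark=(S<70)&(V<110)&(V>40))
E
python3 - <<'E'
from m import *
Z=dict(green=6,red=16,blue=63,white=18,dark=16)
for n in ['scene','top']:
    d=take(n); M=masks(d)
    for k in M:
        for c in comp(M[k],20 if k!='white' else 200):
            ys,xs=np.nonzero(c); print(n,k,c.sum(),(int(xs.mean()),int(ys.mean())),*rect(d,c,Z[k]))
E
```

```text
scene green 533 (280, 170) [448.5 383.8] [110.7 191.4] 1.4
scene red 22 (261, 255) [589.1  41. ] [ 9.  43.4] 87.8
scene red 25 (114, 330) [ 399.3 -361.1] [ 9.7 18.1] 69.4
scene red 26 (116, 358) [ 456.1 -409.7] [11.1 13.3] 85.3
scene blue 846 (370, 54) [ 457.3 1163.2] [159.4 207.9] 0.4
scene blue 95 (349, 135) [597.5 614.9] [78.8 26.5] 35.1
scene blue 116 (213, 147) [237.8 283.9] [25.9 80.3] 55.9
scene blue 55 (278, 155) [444.9 377.9] [16.2 57. ] 88.7
scene blue 32 (211, 259) [499.  -70.6] [19.8 12.8] 84.8
scene white 976 (29, 9) [-1266.    597.5] [334.  228.5] 32.6
scene white 1832 (146, 19) [-719.4  819.6] [322.6 762.4] 0.2
scene white 4114 (279, 57) [ 82.  979.7] [355.2 491.8] 89.6
scene white 564 (23, 102) [-627.7  112.9] [137.7 317.6] 0.1
scene white 260 (484, 133) [1017.1  992.7] [ 73.5 136.2] 1.2
scene white 616 (345, 151) [602.1 597.4] [ 91.7 193.9] 34.3
scene white 876 (213, 160) [246.3 272.8] [195.7  91.7] 54.1
scene white 435 (277, 166) [443.9 382.5] [ 69.7 150.6] 4.0
scene white 719 (108, 189) [ 27.7 -30. ] [192.6 132.8] 41.5
scene white 5767 (398, 256) [928.5 295.7] [147
[... 2894 characters left out ...]
-131.1] [138.5 422.6] 27.6
top dark 272 (502, 269) [ 186.7 -792.4] [176.2  65. ] 9.6
top dark 20 (491, 270) [ 172.5 -755.7] [ 8.  52.1] 72.5
top dark 69 (476, 277) [ 147.1 -694.6] [41.7 39.7] 55.5
top dark 256 (14, 294) [  56.1 1056.9] [230.4 105.3] 10.9
top dark 50 (272, 285) [132.7  81.6] [ 15.2 129.6] 30.1
top dark 90 (504, 299) [  52. -794.] [53.  59.7] 74.4
top dark 20 (17, 303) [  58.2 1052.9] [38.8 19.6] 58.1
top dark 577 (298, 327) [-26.6 -17.5] [117.6 129.6] 35.1
top dark 24 (23, 324) [ -14.8 1025.4] [17.6 77.4] 77.1
top dark 61 (404, 335) [ -49.3 -404.8] [ 42.4 160. ] 21.3
top dark 39 (314, 346) [-91.1 -67. ] [ 25.8 105.9] 47.7
top dark 545 (11, 372) [-197.6 1068.7] [82.6 94.3] 2.2
```

The paddle on the green rest measures 70x150 mm (the others are about 92x200 mm), so it is the right one, near (445,382). I'll set off, looking at the tube from close by on the way.

Request:
servo_tool(
  turn=[
    [0,0,-0.04],
    [0,0,-0.04],
    [0,0,-0.04],
    [0,0,-0.04],
    [0,0,-0.04],
  ],
  dp=[
    [0.03,0.05,0.02],
    [0.03,0.05,0.02],
    [0.03,0.05,0.02],
    [0.03,0.05,0.02],
    [0.03,0.05,0.02],
  ],
  fingers=[0.0854,0.0854,0.0854,0.0854,0.0854],
)

```text
clock: 1.62
position: [326.4, -346.0, 330.2]
ee_rot: [-0.036, 0.999, 0.002, -0.001]
contact_force: [1.3, 0.1, 0.4]
gripper_width: 85.2
```

Request:
servo_tool(
  turn=[
    [0,0,0],
    [0,0,0],
    [0,0,0],
    [0,0,0],
    [0,0,0],
  ],
  dp=[
    [0.03,0.05,0],
    [0.03,0.05,0],
    [0.03,0.05,0],
    [0.03,0.05,0],
    [0.03,0.05,0],
  ],
  fingers=[0.0854,0.0854,0.0854,0.0854,0.0854],
)

```text
clock: 2.25
position: [480.2, -87.3, 334.7]
ee_rot: [-0.036, 0.999, 0.0, 0.004]
contact_force: [0.8, -1.0, -0.1]
gripper_width: 85.3
```

```bash
python3 - <<'E'
from m import *
d=take('wrist','w1.png'); print(d['T'].round(2),d['vfov'])
for q in ['tube_center','read_line']: print(q,[(round(r['score'],2),np.round(r['box']).tolist()) for r in search_frame(q,'wrist')[:3]])
E
```

```text
[[-7.0000e-02  9.5000e-01  3.1000e-01  4.0285e+02]
 [ 1.0000e+00  7.0000e-02  2.0000e-02 -9.1910e+01]
 [-0.0000e+00  3.1000e-01 -9.5000e-01  4.7601e+02]
 [ 0.0000e+00  0.0000e+00  0.0000e+00  1.0000e+00]] 68.03828414556718
tube_center [(0.86, [259.0, 149.0, 25.0, 60.0])]
read_line [(0.73, [218.0, 123.0, 202.0, 261.0])]
```

View pics/w1.png

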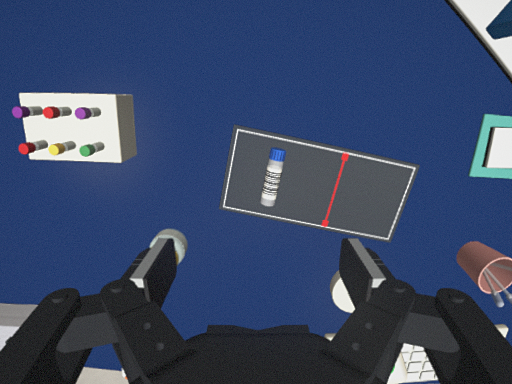

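The wrist picture shows the tube from its cap at (277,152) to its end at (268,205). The red line runs from (344,157) to (325,223), and the board corners are at about (237,126), (417,166), (390,239) and (221,208).

```bash
cat > tube.py <<'E'
from m import *
def tube_line(d,n,z=27):
    r=regions_of('tube_center',n)
    c,s,a=rect(d,r[0]['region'],z); print('tube rect',c,s,a,r[0]['score'])
    hsv=cv2.cvtColor(d['img'],cv2.COLOR_RGB2HSV); H,S,V=[hsv[:,:,i].astype(int) for i in range(3)]
    m=((H<6)|(H>174))&(S>140)&(V>90)
    m2=cv2.dilate(m.astype(np.uint8),np.ones((5,5)))
    cs=[(q&m) for q in comp(m2.astype(bool),60)]
    for q in cs:
        ys,xs=np.nonzero(q); P=world(d,np.c_[xs,ys],16)[:,:2]
        mu=P.mean(0); u=np.linalg.svd(P-mu,full_matrices=False)[2][0]; u*=np.sign(u[0]); t=(P-mu)@u
        L=np.ptp(t); mid=mu+u*(t.max()+t.min())/2
        yw=np.arctan2(u[1],u[0])
        n_=np.array([-u[1],u[0]]); e=c-mid
        print('line mid',mid.round(1),'len',L.round(1),'yaw',yw.round(3),'tube in line frame',(e@u).round(1),(e@n_).round(1))
E
python3 - <<'E'
from tube import *
d=take('wrist'); tube_line(d,'wrist')
C=world(d,[(237,126),(417,166),(390,239),(221,208)],15); print(C.round(1))
e=np.diff(np.r_[C,C[:1]],axis=0); print(np.linalg.norm(e,axis=1).round(),np.degrees(np.arctan2(e[:,1],e[:,0])).round(1))
T=world(d,[(277,149),(268,207)],27); print(T.round(1), T.mean(0), np.arctan2(*(T[1]-T[0])[[1,0]]))
E
```

```text
tube rect [527.6 -58.8] [25.5 99.9] 83.8 0.75
line mid [ 444.4 -428.1] len 27.5 yaw -1.224 tube in line frame -318.9 203.9
line mid [ 506.2 -481.6] len 29.3 yaw -1.041 tube in line frame -354.0 232.2
line mid [546.8  50.5] len 133.0 yaw -0.13 tube in line frame -4.9 -110.9
[[ 449.7 -121.    15. ]
 [ 491.   186.2   15. ]
 [ 630.2  169.7   15. ]
 [ 592.  -141.1   15. ]]
[310. 140. 313. 144.] [ 82.3  -6.8 -97.  172. ]
[[479.6 -54.9  27. ]
 [579.2 -60.5  27. ]] [529.39359072 -57.68433741  27.        ] -0.056425389663934435
```

Request:
servo_tool(
  turn=[
    [0,0,0],
    [0,0,0],
    [0,0,0],
    [0,0,0],
    [0,0,0],
  ],
  dp=[
    [-0.01,0.06,0],
    [-0.01,0.06,0],
    [-0.01,0.06,0],
    [-0.01,0.06,0],
    [-0.01,0.06,0],
  ],
  fingers=[0.0854,0.0854,0.0854,0.0854,0.0854],
)

```text
clock: 3.12
position: [427.1, 207.3, 335.8]
ee_rot: [-0.025, 1.0, 0.001, 0.005]
contact_force: [1.2, -0.0, -0.7]
gripper_width: 85.2
```

Request:
servo_tool(
  turn=[
    [0,0,0],
    [0,0,0],
    [0,0,0],
    [0,0,0],
    [0,0,0],
  ],
  dp=[
    [0,0.056,-0.02],
    [0,0.056,-0.02],
    [0,0.0,-0.02],
    [0,0,-0.02],
    [0,0,0],
  ],
  fingers=[0.0854,0.0854,0.0854,0.0854,0.0854],
)

```text
clock: 3.75
position: [428.7, 319.4, 255.4]
ee_rot: [-0.022, 1.0, 0.002, 0.007]
contact_force: [0.2, -0.8, -0.0]
gripper_width: 85.4
```

```bash
cat > pad.py <<'E'
from m import *
def pads(d):
    M=masks(d)
    for k,z,mn in [('blue',63,150),('white',18,1500),('green',6,1500)]:
        for c in comp(M[k],mn):
            ys,xs=np.nonzero(c)
            if (xs.min()==0)|(xs.max()==511): continue
            print(k,c.sum(),(xs.min(),xs.max(),ys.min(),ys.max()),*rect(d,c,z))
E
python3 - <<'E'
from pad import *
d=take('wrist','w2.png'); pads(d); s=read_state(); print(s['position'],R.from_quat(s['ee_rot']).as_matrix().round(3))
E
```

```text
blue 544 (np.int64(195), np.int64(229), np.int64(0), np.int64(23)) [261.3 264.5] [24.3 32. ] 54.2
blue 590 (np.int64(303), np.int64(316), np.int64(154), np.int64(199)) [443.1 385.2] [57.5 16. ] 5.3
blue 310 (np.int64(436), np.int64(459), np.int64(269), np.int64(289)) [592.7 603.3] [46.4 24.7] 37.4
white 5846 (np.int64(163), np.int64(315), np.int64(0), np.int64(86)) [255.8 293.2] [163.4  90.9] 54.1
white 4427 (np.int64(249), np.int64(359), np.int64(143), np.int64(194)) [444.  385.5] [ 69.7 148.9] 4.5
white 3246 (np.int64(386), np.int64(490), np.int64(217), np.int64(293)) [586.4 618.9] [ 92.  155.5] 34.0
green 4324 (np.int64(238), np.int64(374), np.int64(129), np.int64(205)) [447.1 388.4] [109.6 188. ] 1.4
[429.2809572  319.80418693 256.75116153] [[-0.999 -0.044  0.016]
 [-0.044  0.999  0.006]
 [-0.016  0.005 -1.   ]]
```

View pics/w2.png

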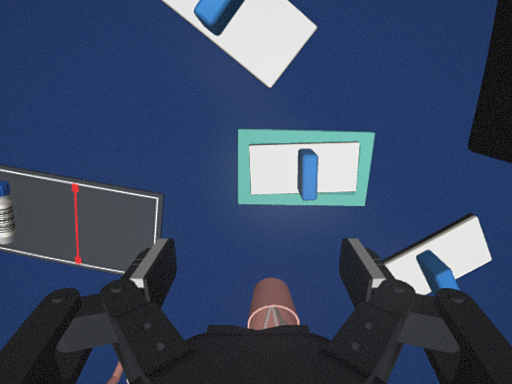

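The rest at (306,167) holds the paddle with its handle at (309,175). The paddle centre is about (444,385.5) with yaw 0.08, and the rest centre is about (447.5,388) with yaw 0.024.

Request:
servo_tool(
  turn=[
    [-0.003,0.008,0.019],
    [-0.003,0.008,0.019],
    [0,0,0],
    [0,0,0],
    [0,0,0],
  ],
  dp=[
    [0.007,0.033,-0.03],
    [0.007,0.033,-0.03],
    [0,0,-0.04],
    [0,0,-0.04],
    [0,0,0],
  ],
  fingers=[0.07,0.07,0.07,0.07,0.07],
)

```text
clock: 4.42
position: [450.2, 386.8, 123.3]
ee_rot: [-0.038, 0.999, 0.006, 0.006]
contact_force: [0.1, -0.0, 0.1]
gripper_width: 70.2
```

```bash
cat > st.py <<'E'
from bench import *
from scipy.spatial.transform import Rotation as R
import numpy as np
def st():
    s=read_state(); m=R.from_quat(s['ee_rot']).as_matrix()
    print(round(s['clock'],2),'p',s['position'].round(1),'yaw',round(np.arctan2(m[1,1],m[0,1])-np.pi/2,3),'fix rx,ry',(-m[1,2]).round(3),m[0,2].round(3),'F',s['contact_force'].round(1),'M',s['wrist_torque'].round(2),'w',round(s['gripper_width'],1))
st()
E
python3 st.py
```

```text
4.42 p [450.2 386.8 123.3] yaw 0.077 fix rx,ry -0.013 0.012 F [ 0.1 -0.   0.1] M [-0.01 -0.02 -0.02] w 70.2
```

Request:
servo_tool(
  turn=[
    [-0.01,0.01,0],
    [0,0,0],
    [0,0,0],
    [0,0,0],
    [0,0,0],
  ],
  dp=[
    [-0.005,-0.001,-0.03],
    [-0.001,0,-0.03],
    [0,0,-0.025],
    [0,0,-0.009],
    [0,0,0],
  ],
  fingers=[0.07,0.07,0.07,0.07,0.07],
)

```text
clock: 5.05
position: [453.0, 391.7, 42.3]
ee_rot: [-0.038, 0.999, 0.011, 0.01]
contact_force: [0.7, -0.1, -0.3]
gripper_width: 70.0
```

```bash
python3 st.py; python3 -c "
from pad import *
d=take('wrist');pads(d)"
```

```text
5.05 p [453.  391.7  42.3] yaw 0.076 fix rx,ry -0.022 0.02 F [ 0.7 -0.1 -0.3] M [-0.01 -0.03  0.02] w 70.0
blue 2059 (np.int64(228), np.int64(264), np.int64(217), np.int64(294)) [450.1 386.2] [43.3 18.1] 4.9
white 18739 (np.int64(122), np.int64(369), np.int64(156), np.int64(257)) [443.9 385.8] [ 68.9 148.1] 4.1
green 12989 (np.int64(103), np.int64(401), np.int64(119), np.int64(271)) [446.8 388.6] [109.  187.6] 1.5
```

Request:
servo_tool(
  turn=[
    [-0.022,0.02,0],
    [0,0,0],
    [0,0,0],
    [0,0,0],
    [0,0,0],
  ],
  dp=[
    [-0.009,-0.006,0],
    [0,0,0],
    [0,0,0],
    [0,0,0],
    [0,0,0],
  ],
  fingers=[0.07,0.07,0.07,0.07,0.07],
)

```text
clock: 5.72
position: [444.8, 387.2, 46.3]
ee_rot: [-0.038, 0.999, 0.002, 0.002]
contact_force: [0.8, -0.1, -0.1]
gripper_width: 70.3
```

```bash
python3 st.py
```

```text
5.72 p [444.8 387.2  46.3] yaw 0.077 fix rx,ry -0.004 0.003 F [ 0.8 -0.1 -0.1] M [-0.02 -0.01 -0.01] w 70.3
```

Request:
servo_tool(
  turn=[
    [-0.004,0.003,0],
    [-0.002,0.002,0],
    [-0.002,0.002,0],
    [0,0,0],
    [0,0,0],
  ],
  dp=[
    [-0.0015,-0.002,-0.008],
    [-0.001,-0.001,-0.008],
    [-0.001,-0.001,-0.006],
    [0,0,0],
    [0,0,0],
  ],
  fingers=[0.07,0.07,0.07,0.07,0.07],
)

```text
clock: 6.35
position: [440.6, 382.3, 21.6]
ee_rot: [-0.038, 0.999, -0.003, -0.003]
contact_force: [0.8, -1.0, -0.1]
gripper_width: 69.9
```

```bash
python3 st.py
```

```text
6.35 p [440.6 382.3  21.6] yaw 0.077 fix rx,ry 0.006 -0.006 F [ 0.8 -1.  -0.1] M [-0.    0.01 -0.07] w 69.9
```

Request:
servo_tool(
  turn=[
    [0.006,-0.006,0],
    [0,0,0],
    [0,0,0],
    [0,0,0],
    [0,0,0],
  ],
  dp=[
    [0.003,0.003,0.003],
    [0,0,0],
    [0,0,0],
    [0,0,0],
    [0,0,0],
  ],
  fingers=[0.05,0.05,0.045,0.04,0.035],
)

```text
clock: 6.98
position: [444.2, 386.0, 25.6]
ee_rot: [-0.038, 0.999, 0.001, 0.001]
contact_force: [0.2, 0.1, -0.2]
gripper_width: 35.2
```

```bash
python3 st.py
```

```text
6.97 p [444.2 386.   25.6] yaw 0.077 fix rx,ry -0.002 0.002 F [ 0.2  0.1 -0.2] M [ 0.01  0.01 -0.02] w 35.2
```

Well placed; I'll close on the rib.

Request:
servo_tool(
  turn=[
    [0,0,0],
    [0,0,0],
    [0,0,0],
    [0,0,0],
    [0,0,0],
  ],
  dp=[
    [0,0,0],
    [0,0,0],
    [0,0,0],
    [0,0,0],
    [0,0,0],
  ],
  fingers=[0.015,0.01,0.005,0.0,0.0],
)

```text
clock: 7.6
position: [444.3, 386.1, 25.8]
ee_rot: [-0.039, 0.999, 0.001, 0.001]
contact_force: [0.2, 0.7, 0.8]
gripper_width: 19.3
```

```bash
python3 st.py
```

```text
7.6 p [444.3 386.1  25.8] yaw 0.077 fix rx,ry -0.001 0.002 F [0.2 0.7 0.8] M [0.   0.02 0.  ] w 19.3
```

Request:
servo_tool(
  turn=[
    [0,0,0],
    [0,0,0],
    [0,0,0],
    [0,0,0],
    [0,0,0],
  ],
  dp=[
    [0,0,0.01],
    [0,0,0.025],
    [0,0,0.035],
    [0,0,0.03],
    [0,0,0.01],
  ],
  fingers=[0,0,0,0,0],
)

```text
clock: 8.22
position: [442.1, 383.4, 137.5]
ee_rot: [-0.038, 0.999, -0.002, -0.002]
contact_force: [-0.1, 0.7, -1.8]
gripper_width: 19.2
```

```bash
python3 st.py; python3 - <<'E'
from tube import *
for n in ['scene','top']:
    d=take(n); 
    try: tube_line(d,n)
    except Exception as e: print(n,e)
E
```

```text
8.22 p [442.1 383.4 137.5] yaw 0.076 fix rx,ry 0.004 -0.003 F [-0.1  0.7 -1.8] M [ 0.01 -0.05  0.01] w 19.2
tube rect [526.2 -61.8] [ 29.3 101. ] 84.9 0.51
line mid [547.3  48. ] len 128.2 yaw -0.129 tube in line frame -6.9 -111.6
line mid [ 399.3 -361.6] len 18.9 yaw -0.224 tube in line frame 57.0 320.5
line mid [ 457.  -409.7] len 15.7 yaw -0.19 tube in line frame 2.3 354.7
tube rect [529.7 -58.8] [25.8 94.5] 83.0 0.45
line mid [548.4  51. ] len 134.0 yaw -0.129 tube in line frame -4.3 -111.3
```

Request:
servo_tool(
  turn=[
    [0,0,-0.018],
    [0,0,-0.018],
    [0,0,-0.018],
    [0,0,-0.018],
    [0,0,-0.018],
  ],
  dp=[
    [0.008,-0.04,0],
    [0.008,-0.05,0],
    [0.008,-0.055,0],
    [0.008,-0.055,0],
    [0.008,-0.055,0],
  ],
  fingers=[0,0,0,0,0],
)

```text
clock: 9.05
position: [477.8, 121.3, 125.8]
ee_rot: [0.005, 1.0, -0.008, -0.009]
contact_force: [0.4, -0.1, -1.8]
gripper_width: 19.3
```

Request:
servo_tool(
  turn=[
    [0,0,-0.018],
    [0,0,-0.018],
    [0,0,-0.018],
    [0,0,-0.018],
    [0,0,-0.018],
  ],
  dp=[
    [0.008,-0.055,-0.005],
    [0.008,-0.055,-0.005],
    [0.008,-0.045,-0.005],
    [0.008,-0.03,-0.005],
    [0.008,-0.01,0],
  ],
  fingers=[0,0,0,0,0],
)

```text
clock: 9.68
position: [513.0, -83.7, 98.0]
ee_rot: [0.054, 0.998, -0.009, -0.017]
contact_force: [-0.5, 0.7, -1.8]
gripper_width: 19.2
```

```bash
python3 st.py
```

```text
9.68 p [513.  -83.7  98. ] yaw -0.108 fix rx,ry 0.016 -0.035 F [-0.5  0.7 -1.8] M [ 0.12 -0.11  0.01] w 19.2
```

Request:
servo_tool(
  turn=[
    [0.008,-0.017,0],
    [0.008,-0.018,0],
    [0,0,0],
    [0,0,0],
    [0,0,0],
  ],
  dp=[
    [0.004,-0.01,0],
    [0.004,-0.012,0],
    [0,-0.007,0],
    [0,0,0],
    [0,0,0],
  ],
  fingers=[0,0,0,0,0],
)

```text
clock: 10.3
position: [521.0, -112.9, 96.9]
ee_rot: [0.053, 0.999, 0.0, 0.0]
contact_force: [0.6, -0.6, -3.1]
gripper_width: 19.2
```

```bash
python3 st.py; python3 -c "
from tube import *
d=take('wrist','w3.png')
try: tube_line(d,'wrist')
except Exception as e: print(e)"
```

```text
10.3 p [ 521.  -112.9   96.9] yaw -0.107 fix rx,ry -0.001 0.0 F [ 0.6 -0.6 -3.1] M [ 0.    0.01 -0.01] w 19.2
tube rect [491.1 -54.4] [25.8 27.6] 84.0 0.66
line mid [546.3  50.4] len 134.5 yaw -0.131 tube in line frame -41.0 -111.2
```

View pics/w3.png

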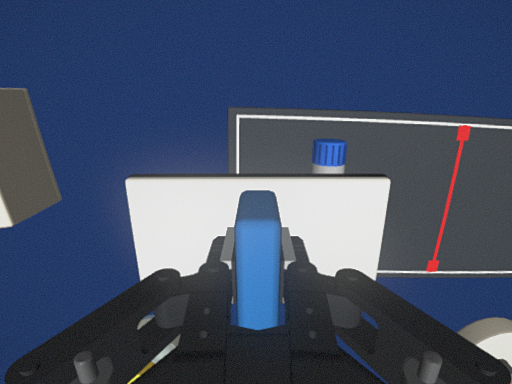

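The held paddle's edge runs from (127,177) to (390,178), level. The cap shows at (329,155), under the plate's +y part, and the line runs from (463,132) to (432,266). I'll descend.

Request:
servo_tool(
  turn=[
    [0,0,0],
    [0,0,0],
    [0,0,0],
    [0,0,0],
    [0,0,0],
  ],
  dp=[
    [0,0,-0.01],
    [0,0,-0.01],
    [0,0,-0.006],
    [0,0,0],
    [0,0,0],
  ],
  fingers=[0,0,0,0,0],
)

```text
clock: 11.02
position: [520.7, -112.2, 68.4]
ee_rot: [0.053, 0.999, 0.0, -0.001]
contact_force: [-0.5, -0.7, -2.5]
gripper_width: 19.3
```

```bash
python3 st.py
```

```text
11.03 p [ 520.7 -112.2   68.4] yaw -0.105 fix rx,ry -0.001 -0.001 F [-0.5 -0.7 -2.5] M [-0.03  0.   -0.02] w 19.3
```

Request:
servo_tool(
  turn=[
    [0,0,0],
    [0,0,0],
    [0,0,0],
    [0,0,0],
    [0,0,0],
  ],
  dp=[
    [0,0,-0.002],
    [0,0,-0.002],
    [0,0,-0.001],
    [0,0,-0.001],
    [0,0,-0.001],
  ],
  fingers=[0,0,0,0,0],
)

```text
clock: 11.65
position: [521.3, -112.3, 61.7]
ee_rot: [0.053, 0.999, 0.0, 0.0]
contact_force: [0.1, 1.2, -1.4]
gripper_width: 19.1
```

```bash
python3 st.py
```

```text
11.65 p [ 521.3 -112.3   61.7] yaw -0.105 fix rx,ry -0.001 0.001 F [ 0.1  1.2 -1.4] M [ 0.02  0.01 -0.02] w 19.1
```

Request:
servo_tool(
  turn=[
    [0,0,0],
    [0,0,0],
    [0,0,0],
    [0,0,0],
    [0,0,0],
  ],
  dp=[
    [0,0,-0.0008],
    [0,0,-0.0008],
    [0,0,-0.0008],
    [0,0,-0.0008],
    [0,0,-0.0008],
  ],
  fingers=[0,0,0,0,0],
)

```text
clock: 12.28
position: [521.4, -112.3, 58.1]
ee_rot: [0.052, 0.999, 0.0, 0.0]
contact_force: [-2.5, -0.7, 6.0]
gripper_width: 19.4
```

```bash
python3 st.py;python3 st.py
```

```text
12.28 p [ 521.4 -112.3   58.1] yaw -0.105 fix rx,ry -0.001 0.001 F [-2.5 -0.7  6. ] M [0.43 0.72 0.06] w 19.4
12.28 p [ 521.4 -112.3   58.1] yaw -0.105 fix rx,ry -0.001 0.001 F [-2.5 -0.7  6. ] M [0.43 0.72 0.06] w 19.4
```

Contact: about 8 N net after subtracting the paddle's weight of 2 N. I'll hold to learn how the press depends on the row's shift.

Request:
servo_tool(
  turn=[
    [0,0,0],
    [0,0,0],
    [0,0,0],
    [0,0,0],
    [0,0,0],
  ],
  dp=[
    [0,0,-0.0006],
    [0,0,-0.0006],
    [0,0,-0.0006],
    [0,0,-0.0006],
    [0,0,-0.0006],
  ],
  fingers=[0,0,0,0,0],
)

```text
clock: 12.9
position: [521.5, -112.4, 58.1]
ee_rot: [0.052, 0.999, 0.0, 0.001]
contact_force: [-3.0, 0.5, 6.1]
gripper_width: 19.0
```

```bash
python3 st.py
```

```text
12.9 p [ 521.5 -112.4   58.1] yaw -0.104 fix rx,ry -0.0 0.002 F [-3.   0.5  6.1] M [0.55 0.76 0.06] w 19.0
```

Request:
servo_tool(
  turn=[
    [0,0,0],
    [0,0,0],
    [0,0,0],
    [0,0,0],
    [0,0,0],
  ],
  dp=[
    [0.0,0.001,-0.0006],
    [0.0001,0.002,-0.0006],
    [0.0001,0.002,-0.0006],
    [0.0001,0.002,-0.0006],
    [0.0001,0.002,-0.0006],
  ],
  fingers=[0,0,0,0,0],
)

```text
clock: 13.52
position: [522.4, -103.9, 58.2]
ee_rot: [0.052, 0.999, -0.0, 0.002]
contact_force: [-2.9, -0.5, 6.7]
gripper_width: 19.3
```

```bash
python3 st.py
```

```text
13.53 p [ 522.4 -103.9   58.2] yaw -0.104 fix rx,ry 0.001 0.004 F [-2.9 -0.5  6.7] M [0.36 0.76 0.06] w 19.3
```

Request:
servo_tool(
  turn=[
    [0,0.0005,0],
    [0,0.0005,0],
    [0,0.0005,0],
    [0,0.0005,0],
    [0,0.0005,0],
  ],
  dp=[
    [0.0001,0.0025,-0.0006],
    [0.0001,0.003,-0.0006],
    [0.0001,0.003,-0.0006],
    [0.0001,0.003,-0.0006],
    [0.0001,0.003,-0.0006],
  ],
  fingers=[0,0,0,0,0],
)

```text
clock: 14.15
position: [524.0, -89.6, 58.5]
ee_rot: [0.051, 0.999, -0.001, 0.003]
contact_force: [-1.6, 0.5, 4.5]
gripper_width: 19.1
```

```bash
python3 st.py
```

```text
14.15 p [524.  -89.6  58.5] yaw -0.103 fix rx,ry 0.002 0.005 F [-1.6  0.5  4.5] M [0.26 0.68 0.01] w 19.1
```

Request:
servo_tool(
  turn=[
    [-0.0005,0.001,0],
    [-0.0005,0.001,0],
    [-0.0005,0.001,0],
    [-0.0005,0.001,0],
    [-0.0005,0.001,0],
  ],
  dp=[
    [0.0001,0.003,-0.0007],
    [0.0001,0.003,-0.0007],
    [0.0001,0.003,-0.0007],
    [0.0001,0.003,-0.0007],
    [0.0001,0.003,-0.0007],
  ],
  fingers=[0,0,0,0,0],
)

```text
clock: 14.78
position: [525.8, -74.7, 58.8]
ee_rot: [0.051, 0.999, -0.003, 0.002]
contact_force: [-2.7, 0.6, 6.1]
gripper_width: 19.5
```

```bash
python3 st.py
```

```text
14.78 p [525.8 -74.7  58.8] yaw -0.102 fix rx,ry 0.006 0.003 F [-2.7  0.6  6.1] M [ 0.22  0.8  -0.  ] w 19.5
```

Request:
servo_tool(
  turn=[
    [0.001,0.0007,0],
    [0.001,0.0007,0],
    [0.001,0.0007,0],
    [0.001,0.0007,0],
    [0.001,0.0007,0],
  ],
  dp=[
    [0.0001,0.003,-0.0007],
    [0.0001,0.003,-0.0007],
    [0.0001,0.003,-0.0007],
    [0.0001,0.003,-0.0007],
    [0.0001,0.003,-0.0007],
  ],
  fingers=[0,0,0,0,0],
)

```text
clock: 15.4
position: [527.5, -59.7, 58.8]
ee_rot: [0.051, 0.999, -0.001, 0.002]
contact_force: [-2.4, -0.0, 6.4]
gripper_width: 19.5
```

```bash
python3 st.py;  python3 -c "
from tube import *
d=take('wrist','w4.png')
try: tube_line(d,'wrist')
except Exception as e: print(e)"
```

```text
15.4 p [527.5 -59.7  58.8] yaw -0.102 fix rx,ry 0.001 0.003 F [-2.4 -0.   6.4] M [ 0.13  0.78 -0.03] w 19.5
tube rect [489.8 -27.8] [27.2 19. ] 84.3 0.6
line mid [545.1  50.9] len 131.0 yaw -0.128 tube in line frame -44.8 -85.1
```

Request:
servo_tool(
  turn=[
    [0.0003,0.0007,0],
    [0.0003,0.0007,0],
    [0.0003,0.0007,0],
    [0.0003,0.0007,0],
    [0.0003,0.0007,0],
  ],
  dp=[
    [0.0001,0.003,-0.0007],
    [0.0001,0.003,-0.0007],
    [0.0001,0.003,-0.0007],
    [0.0001,0.003,-0.0007],
    [0.0001,0.003,-0.0007],
  ],
  fingers=[0,0,0,0,0],
)

```text
clock: 16.12
position: [529.2, -44.7, 59.0]
ee_rot: [0.051, 0.999, -0.0, 0.002]
contact_force: [-2.5, 0.1, 6.4]
gripper_width: 19.6
```

```bash
python3 st.py
```

```text
16.12 p [529.2 -44.7  59. ] yaw -0.101 fix rx,ry 0.001 0.003 F [-2.5  0.1  6.4] M [0.11 0.78 0.01] w 19.6
```

Steady at about 8.4 N; continuing.

Request:
servo_tool(
  turn=[
    [0.0003,0.0007,0],
    [0.0003,0.0007,0],
    [0.0003,0.0007,0],
    [0.0003,0.0007,0],
    [0.0003,0.0007,0],
  ],
  dp=[
    [0.0001,0.003,-0.0007],
    [0.0001,0.003,-0.0007],
    [0.0001,0.003,-0.0007],
    [0.0001,0.003,-0.0007],
    [0.0001,0.003,-0.0007],
  ],
  fingers=[0,0,0,0,0],
)

```text
clock: 16.75
position: [530.9, -29.7, 59.1]
ee_rot: [0.05, 0.999, -0.0, 0.001]
contact_force: [-3.0, -0.7, 5.4]
gripper_width: 19.4
```

```bash
python3 st.py
```

```text
16.75 p [530.9 -29.7  59.1] yaw -0.101 fix rx,ry 0.0 0.003 F [-3.  -0.7  5.4] M [ 0.02  0.74 -0.02] w 19.4
```

Request:
servo_tool(
  turn=[
    [0.0003,0.0007,0],
    [0.0003,0.0007,0],
    [0.0003,0.0007,0],
    [0.0003,0.0007,0],
    [0.0003,0.0007,0],
  ],
  dp=[
    [0.0001,0.003,-0.0007],
    [0.0001,0.003,-0.0007],
    [0.0001,0.003,-0.0007],
    [0.0001,0.003,-0.0007],
    [0.0001,0.003,-0.0007],
  ],
  fingers=[0,0,0,0,0],
)

```text
clock: 17.38
position: [532.5, -14.7, 59.3]
ee_rot: [0.05, 0.999, 0.0, 0.001]
contact_force: [-2.7, 0.2, 6.4]
gripper_width: 19.4
```

```bash
python3 st.py
```

```text
17.38 p [532.5 -14.7  59.3] yaw -0.101 fix rx,ry -0.0 0.002 F [-2.7  0.2  6.4] M [-0.07  0.7  -0.02] w 19.4
```

Request:
servo_tool(
  turn=[
    [0.0002,0.0007,0],
    [0.0002,0.0007,0],
    [0.0002,0.0007,0],
    [0.0002,0.0007,0],
    [0.0002,0.0007,0],
  ],
  dp=[
    [0.0001,0.003,-0.0007],
    [0.0001,0.003,-0.0007],
    [0.0001,0.003,-0.0007],
    [0.0001,0.003,-0.0007],
    [0.0001,0.003,-0.0007],
  ],
  fingers=[0,0,0,0,0],
)

```text
clock: 18.0
position: [534.3, 0.4, 59.5]
ee_rot: [0.05, 0.999, -0.0, 0.001]
contact_force: [-2.3, -0.1, 5.7]
gripper_width: 19.2
```

```bash
python3 st.py
```

```text
18.0 p [5.343e+02 4.000e-01 5.950e+01] yaw -0.101 fix rx,ry 0.0 0.002 F [-2.3 -0.1  5.7] M [-0.06  0.76 -0.04] w 19.2
```

Request:
servo_tool(
  turn=[
    [0.0002,0.0007,0],
    [0.0002,0.0007,0],
    [0.0002,0.0007,0],
    [0.0002,0.0007,0],
    [0.0002,0.0007,0],
  ],
  dp=[
    [0.0001,0.003,-0.0007],
    [0.0001,0.003,-0.0007],
    [0.0001,0.003,-0.0007],
    [0.0001,0.003,-0.0007],
    [0.0001,0.003,-0.0007],
  ],
  fingers=[0,0,0,0,0],
)

```text
clock: 18.62
position: [535.9, 15.4, 59.6]
ee_rot: [0.05, 0.999, -0.0, 0.001]
contact_force: [-2.3, 0.2, 6.0]
gripper_width: 19.4
```

```bash
python3 st.py;  python3 -c "
from tube import *
d=take('wrist','w5.png')
try: tube_line(d,'wrist')
except Exception as e: print(e)"
```

```text
18.62 p [535.9  15.4  59.6] yaw -0.101 fix rx,ry 0.0 0.002 F [-2.3  0.2  6. ] M [-0.1   0.71 -0.06] w 19.4
tube rect [494.4  10. ] [25.5 18.4] 84.3 0.59
line mid [495.5  57.6] len 31.3 yaw -0.133 tube in line frame 5.2 -47.3
```

Request:
servo_tool(
  turn=[
    [0.0002,0.0007,0],
    [0.0002,0.0007,0],
    [0.0002,0.0007,0],
    [0.0002,0.0007,0],
    [0.0002,0.0007,0],
  ],
  dp=[
    [0.0001,0.003,-0.0007],
    [0.0001,0.003,-0.0007],
    [0.0001,0.003,-0.0007],
    [0.0001,0.003,-0.0007],
    [0.0001,0.003,-0.0007],
  ],
  fingers=[0,0,0,0,0],
)

```text
clock: 19.35
position: [537.7, 30.6, 59.8]
ee_rot: [0.05, 0.999, -0.0, 0.001]
contact_force: [-3.3, -0.3, 5.7]
gripper_width: 19.3
```

```bash
python3 st.py
```

```text
19.35 p [537.7  30.6  59.8] yaw -0.1 fix rx,ry 0.001 0.001 F [-3.3 -0.3  5.7] M [-0.27  0.63 -0.13] w 19.3
```

Request:
servo_tool(
  turn=[
    [0.0003,0.0007,0],
    [0.0003,0.0007,0],
    [0.0003,0.0007,0],
    [0.0003,0.0007,0],
    [0.0003,0.0007,0],
  ],
  dp=[
    [0.0001,0.003,-0.0007],
    [0.0001,0.003,-0.0007],
    [0.0001,0.003,-0.0007],
    [0.0001,0.003,-0.0007],
    [0.0001,0.003,-0.0007],
  ],
  fingers=[0,0,0,0,0],
)

```text
clock: 19.98
position: [539.3, 45.6, 59.9]
ee_rot: [0.05, 0.999, -0.0, 0.0]
contact_force: [-1.6, -0.9, 5.8]
gripper_width: 19.5
```

```bash
python3 st.py
```

```text
19.98 p [539.3  45.6  59.9] yaw -0.1 fix rx,ry 0.001 0.0 F [-1.6 -0.9  5.8] M [-0.24  0.7  -0.11] w 19.5
```

Request:
servo_tool(
  turn=[
    [0.0003,0.0004,0],
    [0.0003,0.0004,0],
    [0.0003,0.0004,0],
    [0.0003,0.0004,0],
    [0.0003,0.0004,0],
  ],
  dp=[
    [0.0001,0.003,-0.0007],
    [0.0001,0.003,-0.0007],
    [0.0001,0.003,-0.0007],
    [0.0001,0.003,-0.0007],
    [0.0001,0.003,-0.0007],
  ],
  fingers=[0,0,0,0,0],
)

```text
clock: 20.6
position: [541.1, 60.7, 60.1]
ee_rot: [0.05, 0.999, -0.0, 0.001]
contact_force: [-1.7, -0.7, 5.0]
gripper_width: 19.3
```

```bash
python3 st.py
```

```text
20.6 p [541.1  60.7  60.1] yaw -0.1 fix rx,ry 0.001 0.001 F [-1.7 -0.7  5. ] M [-0.3   0.67 -0.07] w 19.3
```

Request:
servo_tool(
  turn=[
    [0.0003,0.0005,0],
    [0.0003,0.0005,0],
    [0.0003,0.0005,0],
    [0.0003,0.0005,0],
    [0.0003,0.0005,0],
  ],
  dp=[
    [0.0001,0.003,-0.00075],
    [0.0001,0.003,-0.00075],
    [0.0001,0.003,-0.00075],
    [0.0001,0.003,-0.00075],
    [0.0001,0.003,-0.00075],
  ],
  fingers=[0,0,0,0,0],
)

```text
clock: 21.22
position: [542.7, 75.7, 60.2]
ee_rot: [0.05, 0.999, -0.001, 0.001]
contact_force: [-2.3, -0.7, 5.4]
gripper_width: 19.4
```

```bash
python3 st.py;  python3 -c "
from tube import *
d=take('wrist','w6.png')
try: tube_line(d,'wrist')
except Exception as e: print(e)"
```

```text
21.23 p [542.7  75.7  60.2] yaw -0.1 fix rx,ry 0.002 0.001 F [-2.3 -0.7  5.4] M [-0.4   0.64 -0.1 ] w 19.4
tube rect [498.1  39.7] [26.6 18.5] 84.2 0.58
line mid [496.1  57.6] len 32.0 yaw -0.13 tube in line frame 4.3 -17.5
```

Request:
servo_tool(
  turn=[
    [0.0004,0.0005,0],
    [0.0004,0.0005,0],
    [0.0004,0.0005,0],
    [0.0004,0.0005,0],
    [0.0004,0.0005,0],
  ],
  dp=[
    [0.0001,0.003,-0.00075],
    [0.0001,0.003,-0.00075],
    [0.0001,0.003,-0.00075],
    [0.0001,0.003,-0.00075],
    [0.0001,0.003,-0.00075],
  ],
  fingers=[0,0,0,0,0],
)

```text
clock: 21.95
position: [544.4, 90.8, 60.3]
ee_rot: [0.05, 0.999, -0.001, 0.001]
contact_force: [-2.4, 0.4, 6.6]
gripper_width: 19.0
```

```bash
python3 st.py
```

```text
21.95 p [544.4  90.8  60.3] yaw -0.1 fix rx,ry 0.002 0.001 F [-2.4  0.4  6.6] M [-0.48  0.72 -0.2 ] w 19.0
```

Request:
servo_tool(
  turn=[
    [0.0004,0.0005,0],
    [0.0004,0.0005,0],
    [0.0004,0.0005,0],
    [0.0004,0.0005,0],
    [0.0004,0.0005,0],
  ],
  dp=[
    [0.0001,0.003,-0.0007],
    [0.0001,0.003,-0.0007],
    [0.0001,0.003,-0.0007],
    [0.0001,0.0025,-0.0007],
    [0.0001,0.002,-0.0007],
  ],
  fingers=[0,0,0,0,0],
)

```text
clock: 22.58
position: [545.9, 104.3, 60.4]
ee_rot: [0.05, 0.999, -0.001, 0.0]
contact_force: [-2.5, 0.1, 6.1]
gripper_width: 19.9
```

```bash
python3 st.py;  python3 -c "
from tube import *
d=take('wrist','w7.png')
try: tube_line(d,'wrist')
except Exception as e: print(e)"
```

```text
22.57 p [545.9 104.3  60.4] yaw -0.1 fix rx,ry 0.002 0.0 F [-2.5  0.1  6.1] M [-0.51  0.68 -0.17] w 19.9
tube rect [500.2  53.5] [27.4 18.9] 86.4 0.65
line mid [486.2  59. ] len 12.0 yaw -0.162 tube in line frame 14.7 -3.2
```

View pics/w7.png

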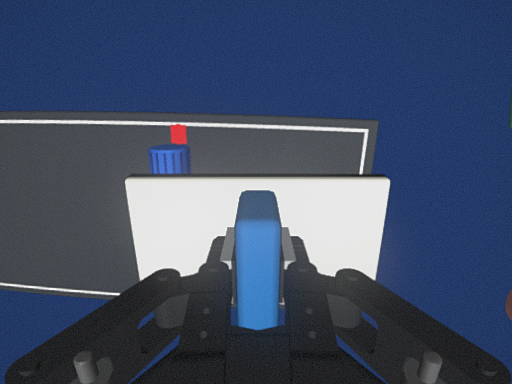

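The cap at (170,155) lies almost on the line, whose end shows at (179,133), about 2 mm short. I'll creep on a last bit and hold the press.

Request:
servo_tool(
  turn=[
    [0.0004,0.0003,0],
    [0.0004,0.0003,0],
    [0.0004,0.0003,0],
    [0.0004,0.0003,0],
    [0.0004,0.0003,0],
  ],
  dp=[
    [0.0001,0.0015,-0.0007],
    [0.0001,0.0015,-0.0007],
    [0,0.0005,-0.0007],
    [0,0,-0.0007],
    [0,0,-0.0007],
  ],
  fingers=[0,0,0,0,0],
)

```text
clock: 23.3
position: [546.4, 107.6, 60.3]
ee_rot: [0.05, 0.999, -0.002, -0.0]
contact_force: [-3.5, 1.2, 6.4]
gripper_width: 19.5
```

```bash
python3 st.py;  python3 - <<'E'
from tube import *
d=take('wrist')
r=regions_of('tube_center','wrist')[0]; print(rect(d,r['region'],27))
L=np.array([547.2,50.0]); 
for yw in (-0.129,):
    u=np.array([np.cos(yw),np.sin(yw)]); n=np.array([-u[1],u[0]]); c=rect(d,r['region'],27)[0]-L; print(c@u,c@n)
# red end column vs predicted line end
hsv=cv2.cvtColor(d['img'],cv2.COLOR_RGB2HSV);m=((hsv[...,0]<6)|(hsv[...,0]>174))&(hsv[...,1]>140)&(hsv[...,2]>90)
m[:, 260:]=0; ys,xs=np.nonzero(m); p=world(d,[[xs.mean(),ys.mean()]],16)[0,:2]-L; print('red end',p@u,p@n)
E
```

```text
23.3 p [546.4 107.6  60.3] yaw -0.1 fix rx,ry 0.003 -0.001 F [-3.5  1.2  6.4] M [-0.4   0.76 -0.18] w 19.5
(array([500.2,  55.8]), array([27.6, 18.6]), 84.2)
-47.3556050998104 -0.2943902695678108
red end -61.76344013027812 1.1404702278841439
```

Request:
servo_tool(
  turn=[
    [0,0,0],
    [0,0,0],
    [0,0,0],
    [0,0,0],
    [0,0,0],
  ],
  dp=[
    [0,0,-0.0003],
    [0,0,0.0005],
    [0,0,0.002],
    [0,0,0.006],
    [0,0,0.012],
  ],
  fingers=[0,0,0,0,0],
)

```text
clock: 24.02
position: [545.5, 107.4, 79.3]
ee_rot: [0.051, 0.999, -0.002, -0.002]
contact_force: [0.5, 0.7, -2.2]
gripper_width: 19.4
```

Request:
servo_tool(
  turn=[
    [0,0,0],
    [0,0,0],
    [0,0,0],
    [0,0,0],
    [0,0,0],
  ],
  dp=[
    [0,0,0.02],
    [0,0,0.025],
    [0,0,0.01],
    [0,0,0],
    [0,0,0],
  ],
  fingers=[0,0,0,0,0],
)

```text
clock: 24.65
position: [545.7, 107.6, 137.8]
ee_rot: [0.051, 0.999, -0.001, -0.001]
contact_force: [-0.1, 0.2, -2.1]
gripper_width: 19.2
```

```bash
python3 st.py;  python3 - <<'E'
from tube import *
for n in ('wrist','top','scene'):
    d=take(n,f'x_{n}.png')
    try: tube_line(d,n)
    except Exception as e: print(n,e)
E
```

```text
24.65 p [545.7 107.6 137.8] yaw -0.101 fix rx,ry 0.002 -0.001 F [-0.1  0.2 -2.1] M [ 0.02 -0.03  0.03] w 19.2
tube rect [509.8  54.3] [26.8 37.4] 83.9 0.94
line mid [485.9  58.7] len 12.1 yaw -0.192 tube in line frame 24.3 0.2
tube rect [509.4  54.6] [22.8 27. ] 89.3 0.55
tube rect [536.6  50. ] [26.3 97.1] 84.2 0.72
line mid [599.   41.2] len 23.9 yaw -0.172 tube in line frame -63.0 -2.0
line mid [ 399.3 -361.6] len 18.9 yaw -0.224 tube in line frame 42.3 431.8
line mid [ 457.  -409.7] len 15.7 yaw -0.19 tube in line frame -8.6 466.4
```

The tube lies on the line. I'll take the paddle back to the rest.

Request:
servo_tool(
  turn=[
    [0,0,0.02],
    [0,0,0.02],
    [0,0,0.02],
    [0,0,0.02],
    [0,0,0.02],
  ],
  dp=[
    [-0.03,0.03,0],
    [-0.03,0.04,0],
    [-0.02,0.045,0],
    [-0.015,0.05,0],
    [-0.005,0.05,0],
  ],
  fingers=[0,0,0,0,0],
)

```text
clock: 25.58
position: [443.2, 324.9, 137.0]
ee_rot: [0.002, 1.0, -0.002, -0.001]
contact_force: [1.3, -0.2, -1.7]
gripper_width: 19.5
```

Request:
servo_tool(
  turn=[
    [0,0,0.02],
    [0,0,0],
    [0,0,0],
    [0,0,0],
    [0,0,0],
  ],
  dp=[
    [0,0.035,0],
    [0,0.02,0],
    [0,0,0],
    [0,0,0],
    [0,0,0],
  ],
  fingers=[0,0,0,0,0],
)

```text
clock: 26.2
position: [442.0, 382.4, 135.7]
ee_rot: [-0.009, 1.0, -0.003, -0.002]
contact_force: [0.3, 0.2, -0.5]
gripper_width: 19.5
```

```bash
python3 st.py
```

```text
26.2 p [442.  382.4 135.7] yaw 0.018 fix rx,ry 0.007 -0.003 F [ 0.3  0.2 -0.5] M [-0.01 -0.02  0.03] w 19.5
```

Request:
servo_tool(
  turn=[
    [0.003,-0.001,0],
    [0,0,0],
    [0,0,0],
    [0,0,0],
    [0,0,0],
  ],
  dp=[
    [0.003,0.004,-0.015],
    [0,0,-0.025],
    [0,0,-0.025],
    [0,0,-0.015],
    [0,0,0],
  ],
  fingers=[0,0,0,0,0],
)

```text
clock: 26.82
position: [446.0, 383.7, 51.2]
ee_rot: [-0.007, 1.0, -0.002, -0.001]
contact_force: [0.3, -0.3, -2.1]
gripper_width: 19.5
```

```bash
python3 st.py
```

```text
26.82 p [446.  383.7  51.2] yaw 0.014 fix rx,ry 0.004 -0.003 F [ 0.3 -0.3 -2.1] M [0.   0.01 0.02] w 19.5
```

Request:
servo_tool(
  turn=[
    [0.004,-0.003,0.008],
    [0,0,0],
    [0,0,0],
    [0,0,0],
    [0,0,0],
  ],
  dp=[
    [0.001,0.004,-0.006],
    [0,0,-0.008],
    [0,0,-0.004],
    [0,0,0],
    [0,0,0],
  ],
  fingers=[0,0,0,0,0],
)

```text
clock: 27.45
position: [448.3, 389.5, 34.2]
ee_rot: [-0.011, 1.0, 0.002, 0.002]
contact_force: [-0.1, -0.2, -1.5]
gripper_width: 19.3
```

```bash
python3 st.py
```

```text
27.45 p [448.3 389.5  34.2] yaw 0.023 fix rx,ry -0.004 0.003 F [-0.1 -0.2 -1.5] M [ 0.04 -0.03  0.01] w 19.3
```

8.4 mm above the pad and well centred.

Request:
servo_tool(
  turn=[
    [-0.003,0.002,0],
    [0,0,0],
    [0,0,0],
    [0,0,0],
    [0,0,0],
  ],
  dp=[
    [-0.001,-0.001,-0.003],
    [0,0,-0.002],
    [0,0,-0.001],
    [0,0,-0.0006],
    [0,0,-0.0006],
  ],
  fingers=[0,0,0,0,0],
)

```text
clock: 28.08
position: [447.4, 388.7, 27.1]
ee_rot: [-0.011, 1.0, 0.001, 0.001]
contact_force: [-0.6, -0.5, -1.3]
gripper_width: 19.4
```

```bash
python3 st.py
```

```text
28.07 p [447.4 388.7  27.1] yaw 0.023 fix rx,ry -0.002 0.002 F [-0.6 -0.5 -1.3] M [-0.   -0.02  0.02] w 19.4
```

Request:
servo_tool(
  turn=[
    [-0.002,0.002,0],
    [0,0,0],
    [0,0,0],
    [0,0,0],
    [0,0,0],
  ],
  dp=[
    [0,0,-0.0006],
    [0,0,-0.0006],
    [0,0,-0.0005],
    [0,0,-0.0005],
    [0,0,-0.0005],
  ],
  fingers=[0,0,0,0,0],
)

```text
clock: 28.7
position: [447.4, 388.8, 25.8]
ee_rot: [-0.012, 1.0, 0.0, 0.0]
contact_force: [-3.1, -2.0, 4.1]
gripper_width: 19.3
```

```bash
python3 st.py
```

```text
28.7 p [447.4 388.8  25.8] yaw 0.023 fix rx,ry -0.0 0.0 F [-3.1 -2.   4.1] M [-0.32  0.51 -0.09] w 19.3
```

Request:
servo_tool(
  turn=[
    [0,0,0],
    [0,0,0],
    [0,0,0],
    [0,0,0],
    [0,0,0],
  ],
  dp=[
    [0,0,0],
    [0,0,0],
    [0,0,0],
    [0,0,0],
    [0,0,0],
  ],
  fingers=[0.024,0.03,0.04,0.05,0.06],
)

```text
clock: 29.32
position: [448.3, 389.7, 25.7]
ee_rot: [-0.012, 1.0, 0.001, 0.001]
contact_force: [0.6, 0.0, -0.2]
gripper_width: 59.8
```

Request:
servo_tool(
  turn=[
    [0,0,0],
    [0,0,0],
    [0,0,0],
    [0,0,0],
    [0,0,0],
  ],
  dp=[
    [0,0,0.01],
    [0,0,0.03],
    [0,0,0.05],
    [0,0,0.05],
    [-0.02,-0.01,0.05],
  ],
  fingers=[0.06,0.06,0.06,0.06,0.06],
)

```text
clock: 29.95
position: [426.9, 377.2, 218.9]
ee_rot: [-0.011, 1.0, -0.003, -0.001]
contact_force: [0.9, 0.1, 0.2]
gripper_width: 60.0
```

Request:
servo_tool(
  turn=[
    [0,0,0],
    [0,0,0],
    [0,0,0],
    [0,0,0],
    [0,0,0],
  ],
  dp=[
    [-0.01,-0.04,0.02],
    [0,-0.04,0.02],
    [0,0,0],
    [0,0,0],
    [0,0,0],
  ],
  fingers=[0.06,0.06,0.06,0.06,0.06],
)

```text
clock: 30.58
position: [416.7, 296.9, 268.3]
ee_rot: [-0.013, 1.0, 0.003, 0.004]
contact_force: [0.2, 0.4, -0.3]
gripper_width: 60.3
```

```bash
python3 st.py; python3 - <<'E'
from tube import *; from pad import pads
for n in ('wrist','scene','top'):
    d=take(n,f'f_{n}.png')
    print(n); pads(d)
    try: tube_line(d,n)
    except Exception as e: print(e)
E
```

```text
30.57 p [416.7 296.9 268.3] yaw 0.025 fix rx,ry -0.007 0.007 F [ 0.2  0.4 -0.3] M [-0.03  0.    0.02] w 60.3
wrist
blue 1023 (np.int64(215), np.int64(261), np.int64(0), np.int64(41)) [251.9 272.1] [24.5 55.8] 53.9
blue 556 (np.int64(319), np.int64(334), np.int64(164), np.int64(207)) [446.  388.3] [57.9 17. ] 1.6
blue 650 (np.int64(445), np.int64(473), np.int64(269), np.int64(309)) [607.7 613.9] [83.  25.4] 35.0
white 6699 (np.int64(161), np.int64(327), np.int64(0), np.int64(97)) [246.4 279.9] [194.9  90.9] 54.3
white 3965 (np.int64(268), np.int64(373), np.int64(154), np.int64(200)) [447.5 389.5] [ 69.  148.9] 1.6
white 3110 (np.int64(375), np.int64(496), np.int64(218), np.int64(292)) [597.4 602.4] [ 92.1 195.3] 34.1
green 3999 (np.int64(253), np.int64(383), np.int64(138), np.int64(209)) [446.4 388.1] [109.  188.7] 1.2
tube rect [541.8  50.9] [ 30.3 107.7] 82.8 0.83
line mid [486.6  59.1] len 11.8 yaw -0.137 tube in line frame 55.8 -0.6
line mid [606.3  43.5] len 12.2 yaw -0.096 tube in line frame -64.9 1.1
scene
blue 846 (np.int64(346), np.int64(390), np.int64(40), np.int64(70)) [ 45
[... 581 characters left out ...]
-361.6] len 18.9 yaw -0.224 tube in line frame 44.1 432.7
line mid [ 457.  -409.7] len 15.7 yaw -0.19 tube in line frame -6.7 467.3
top
white 3686 (np.int64(162), np.int64(268), np.int64(60), np.int64(104)) [928.2 301.7] [149.5 418.5] 4.5
white 1755 (np.int64(405), np.int64(481), np.int64(62), np.int64(95)) [ 940. -619.] [121.7 304.3] 5.8
white 9799 (np.int64(32), np.int64(117), np.int64(209), np.int64(329)) [196.4 831.6] [325.  452.9] 90.0
white 2748 (np.int64(133), np.int64(226), np.int64(218), np.int64(305)) [226.2 418.9] [370.5 146.6] 54.9
white 2486 (np.int64(248), np.int64(311), np.int64(311), np.int64(375)) [-62.2  77.9] [192.3 211.7] 53.1
tube rect [542.7  51.2] [25.2 94.4] 84.0 0.47
```

View pics/f_wrist.png

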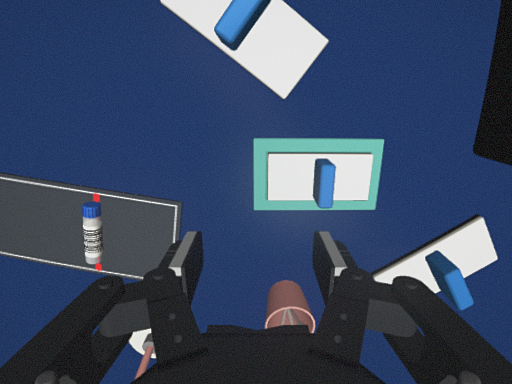

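The paddle at (320,177) is centred on the rest and square to it. The tube at (92,233) covers the read line, whose red ends show at (97,198) and (99,267). Everything checks out, so I'm handing in.

```bash
python3 -c "
from bench import *
print(job_done())"
```

```text
the job is handed in; nothing more can be done
None
```

The label is rolled down. The tube lies on the read line, the paddle is back on its rest, and I handed the job in at about 31 s.

- **Roll:** I took the smallest paddle (70 x 150 mm) from the green rest and rolled the tube about 110 mm to the line. It moved half as far as the paddle, as it should, and about 6.5 to 9 N was felt after each step of the roll, once the paddle's own weight was taken off.
- **Tube, last check:** its axis is about 0 to 2 mm from the line, about 0.02 rad out of parallel, and its middle is about 5 to 10 mm toward the robot from the line's middle.
- **Paddle, last check:** it is about 1 mm from the rest's middle and square to it within about 0.01 rad, and the gripper is clear.
- **Rack, jar and beaker:** the arm never went near the jar or the beaker, and only crossed high above the rack. I re-measured only the rack, which had not moved; I did not re-measure the jar or the beaker.
- **Disagreements:** the three cameras differed by a few millimetres on the tube's lengthwise position. The red line was mostly hidden by the tube at the end, so the final offsets come partly from its earlier measured position. I read the force only at the end of each 0.6 s step, so any short swing in between went unseen.

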